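# Turn the desk carousel to bring the glue stick to the front

### The arm

A 6-joint arm with a two-finger parallel gripper is mounted at the origin on the work surface; the furniture and walls round the work are solid. World frame = base frame: x ahead of the robot, y to its left, z up, the work surface at z = 0. Lengths are in m, angles in rad, forces in N, time in s.
With the tool pointing down it reaches from about 0.35 to 0.775 m from the base axis. Payload 7.3 kg.
Tool frame: the origin (TCP) lies midway between the tips of the shut fingers; the grasp point (between the pads) lies 19 mm behind it; z points along the fingers, y is the direction in which the jaws open and shut (so a half turn about z gives the same grasp; the last joint's range is limited). The gripper opens to 92 mm and grips with 3 to 60 N. Pads are 19 mm wide; open, the fingers measure 130 mm over their backs; the gripper's body (75 mm by 190 mm) begins 47 mm behind the grasp point.
Start: joints at [-0.146, 0.342, 1.524, -0, 1.275, -0.146], TCP at [0.525, 0, 0.227] pointing down, gripper open.
Joint ranges: [-2.53, 2.53], [-0.77, 2.02], [0.04, 2.7], [-1, 4.14], [0.28, 2.66], [-3.11, 3.11]. Speed limits (rad/s): [2.57, 2.57, 3.14, 3.14, 3.14, 3.14].

### API

Orientations are given as [roll, pitch, yaw] about the fixed x, y, z axes, in that order (R = Rz(yaw) Ry(pitch) Rx(roll)).
In Python, from cell import robot gives the robot as it stands.
- The arm moves only by the tool step_arm, never from a script. Its argument "moves" is a list that holds one entry, the list of rows, each a list of 4 numbers: the shift along the tool's x, y, z in m, then the turn about the tool's z in rad. In form: [[[dx, dy, dz, roll], ...]]. A call has 1 to 8 rows; each row shifts and turns the commanded pose from where the row before left it, along the tool's axes as they then stand; what a row does not reach is not made up. A row lasts 1/12 s, in which the tool goes at most 41.7 mm and 7.16 degrees, less where a joint would pass 70% of its speed; a pose out of reach is approached as far as the arm can. A call with a gripper value outside its range is refused whole. "hand" is the opening, from 0 (shut) to 1 (fully open), set as the call begins (left out, the last holds). The fingers move at their own pace and stop on an object; "force" is the grip in N (left out, the last holds). Time passes only in rows, so rows that do not move let the fingers close. It gives the time, the measured TCP pose, the force and the opening at its end, in the units of the state.
- robot.observe(): the state, without advancing time (a new reading comes with each control period).
- robot.read_camera(name): name is "scene" or "side" or "wrist"; returns a dict with "frame" (480x640x3 uint8, red, green, blue), "fovy" (degrees; the focal length in pixels is half the picture's height over the tangent of half this angle, whatever the lens; pixels are square), "cx", "cy" (the principal point, pixels), "R" (3x3) and "t" (3): a world point X has camera coordinates R X + t. Camera axes: x right, y down, z forward; pixel columns grow to the right and rows downward; lengths in m; the calibration is good to about 2 mm. A picture is of the moment at which its call begins. There is no depth.
- robot.hand_in(): hands the job in, once; it reports no verdict.
The state is a dict: "time": time; "qpos": joint angles; "qvel": joint speeds; "joint_efforts": joint torques, N m; "tool_pos": TCP position; "tool_rot": TCP orientation; "contact_force": force on the tool from outside, world axes, zero at the start; "torque": the same for the moment, N m; "opening": finger opening in m.
Only numpy, scipy, OpenCV 4.12 (cv2) and the standard library are available. Lean on these libraries where they do the work, as an engineer would, in place of code of your own. Each camera call takes 0.05 s, during which the arm holds its last target.

### The job

Push the finger posts on the rim of the desk carousel to turn it until the glue stick stands at the front, in line with the tongue that sticks out of the carousel's foot, and leave it there at rest. Turn it gently, without flinging it round. Do not touch or lift anything that stands on it, and leave the other things on the desk where they are.

Things in the scene. Friction and masses are not known exactly. Their poses are not given: they have to be found in the camera images.
- foot: Fixed wooden foot of the desk carousel, a disc 200 mm across under the turning plate. Origin on the desk at the axis of turning; z up. A flat tongue 36 mm wide and 8 mm high, with a dark line along its middle, sticks out along the foot's own -x axis to 175 mm from the axis (40 mm past the plate's edge): it marks the front.
- carousel (a joint): Turn of the plate about the vertical axis through the foot's origin, rad, counter-clockwise from above positive, 0 at the start of the run whatever the plate's heading; turns 12 rad either way. Friction (about 0.1 N m, or 1 N at a post) stops it at once when it is no longer pushed.
- plate_hub (a point): Centre of the turning plate's top, on the axis, 20 mm above the desk. The plate is a wooden disc 270 mm across with a hub cap 6 mm high. A quarter turn apart, 56 mm from the axis, stand one round socket (35 mm across, up to 56 mm above the desk, for the glue stick) and three shallow round wells (68 mm across, up to 30 mm). Their floors are 22 mm above the desk.
- post0 (a point): Top centre of one of four equal upright wooden finger posts on the plate's rim, 14 mm across, rising from the plate (20 mm above the desk) to 80 mm above the desk, 122 mm from the axis, a quarter turn apart, each half-way between two of the wells or socket. Push it sideways to turn the plate.
- post1 (a point): Top centre of one of four equal upright wooden finger posts on the plate's rim, 14 mm across, rising from the plate (20 mm above the desk) to 80 mm above the desk, 122 mm from the axis, a quarter turn apart, each half-way between two of the wells or socket. Push it sideways to turn the plate.
- post2 (a point): Top centre of one of four equal upright wooden finger posts on the plate's rim, 14 mm across, rising from the plate (20 mm above the desk) to 80 mm above the desk, 122 mm from the axis, a quarter turn apart, each half-way between two of the wells or socket. Push it sideways to turn the plate.
- post3 (a point): Top centre of one of four equal upright wooden finger posts on the plate's rim, 14 mm across, rising from the plate (20 mm above the desk) to 80 mm above the desk, 122 mm from the axis, a quarter turn apart, each half-way between two of the wells or socket. Push it sideways to turn the plate.
- glue_stick_mid (a point): Centre (half-way up the body) of the glue stick standing upright in the round socket, 2.5 mm loose in it: 24 mm across, 92 mm tall, 56 mm from the plate's axis; much the tallest content.
- glue_stick: The glue stick itself (see its centre point); origin at the centre of its underside, z up.
- eraser_mid (a point): Centre (half-way up the body) of the eraser lying in a well, 21 x 52 x 12 mm.
- eraser: The eraser itself (see its centre point); origin at the centre of its underside, z up.
- sharpener_mid (a point): Centre (half-way up the body) of the small metal pencil sharpener in a well, 16 x 26 x 15 mm.
- sharpener: The sharpener itself (see its centre point); origin at the centre of its underside, z up.
- binder_clip_0_mid (a point): Centre (half-way up the body) of the binder clip standing in a well, 50 x 32 x 30 mm with its wire arms.
- binder_clip_0: The binder clip itself (see its centre point); origin at the centre of its underside, z up.
- stapler: Stapler lying loose on the desk to the left of the carousel, 130 x 34 x 48 mm, origin under its centre. Bystander.
- usb_stick: Memory stick lying loose on the desk before the pen tray, left of the carousel, 18 x 48 x 8 mm, origin under its centre. Bystander.
Mind the look-alikes: they are no part of the job. Leave any orange look-alike of the glue_stick alone.

How it is judged:
By the outcome, as a careful person would: the job done as asked, in the order asked, and still so for the second after the job is handed in, with the robot touching nothing.
It also fails if it takes over 48 s, if anything falls off the work surface, if the arm or the gripper's body presses on something with over 40 N, if the wrist force passes 120 N, or if a joint passes its speed limit or range.

## Working session

There is one attempt and no reset: what is moved stays moved. The work goes in short steps, Python scripts to look and compute and a tool call to move; the robot and the scene stay as the last step left them, time stands still between calls to the robot, and variables do not carry over. Pictures are saved under pics/ and viewed, and the job is handed in when it is done.

Besides the shell and the picture viewer there is one more tool, called after "Request:" as name(argument=value, ...) on one line, values as JSON. step_arm: Moves the arm, as the interface text tells. Its arguments: {"type":"object","properties":{"moves":{"type":"array","items":{"type":"array","items":{"type":"array","items":{"type":"number"}}}},"hand":{"type":"number"},"force":{"type":"number"}},"required":["moves"]}

```bash
mkdir -p pics; cat > h.py <<'E'
import numpy as np, cv2, pickle
from cell import robot
def shot(n,tag):
    c=robot.read_camera(n); cv2.imwrite(f'pics/{tag}.png',c['frame'][:,:,::-1]); pickle.dump(c,open(f'pics/{tag}.pkl','wb')); return c
def load(tag): return pickle.load(open(f'pics/{tag}.pkl','rb'))
def ray(c,u,v):
    f=240/np.tan(np.radians(c['fovy'])/2); R=np.array(c['R']);t=np.array(c['t'])
    d=R.T@np.array([(u-c['cx'])/f,(v-c['cy'])/f,1]); return -R.T@t,d
def onz(c,u,v,z):
    o,d=ray(c,u,v); return o+d*(z-o[2])/d[2]
def proj(c,X):
    f=240/np.tan(np.radians(c['fovy'])/2); p=np.array(c['R'])@np.array(X)+np.array(c['t']); return f*p[0]/p[2]+c['cx'],f*p[1]/p[2]+c['cy']
E
python3 - <<'E'
from h import *
for n in ['scene','side','wrist']:
    c=shot(n,n+'0'); print(n,c['fovy'],c['cx'],c['cy'],-np.array(c['R']).T@np.array(c['t']))
print(robot.observe())
E
```

```text
scene 42.36922045271472 318.6356293827723 235.6095400675008 [-0.0660315  -0.48660784  0.62627316]
side 57.01331186275406 317.8243826995695 248.7355479135781 [-0.13635584 -0.08396289  0.48436105]
wrist 70.44713066486275 320.70939256921287 240.92184875926 [0.52537544 0.08249515 0.38430109]
{'time': 0.15, 'qpos': array([-1.46000469e-01,  3.42579500e-01,  1.52475186e+00, -5.61493076e-06,
        1.27544393e+00, -1.45978298e-01]), 'qvel': array([-0.00071745, -0.0023417 , -0.00014712,  0.00027047,  0.00099042,
        0.00084096]), 'joint_efforts': array([ 7.52666965e-04, -4.31470585e+01, -2.44352603e+01,  7.18239485e-02,
        5.38185902e-02, -1.32920518e-04]), 'tool_pos': array([5.24701703e-01, 6.41487284e-05, 2.26211858e-01]), 'tool_rot': array([-3.14042181e+00, -1.66714667e-04,  1.57077569e+00]), 'contact_force': array([-0.36736158, -0.83757215,  0.10078275]), 'torque': array([-0.02396302, -0.04625923, -0.02067078]), 'opening': 0.09197000320993227}
```

View pics/scene0.png

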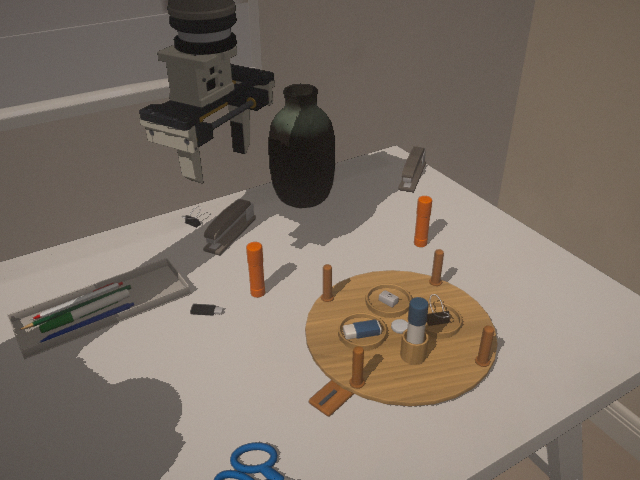

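View pics/side0.png

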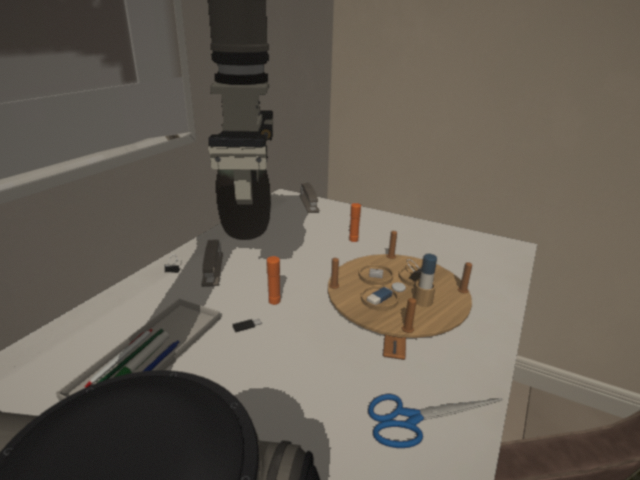

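View pics/wrist0.png

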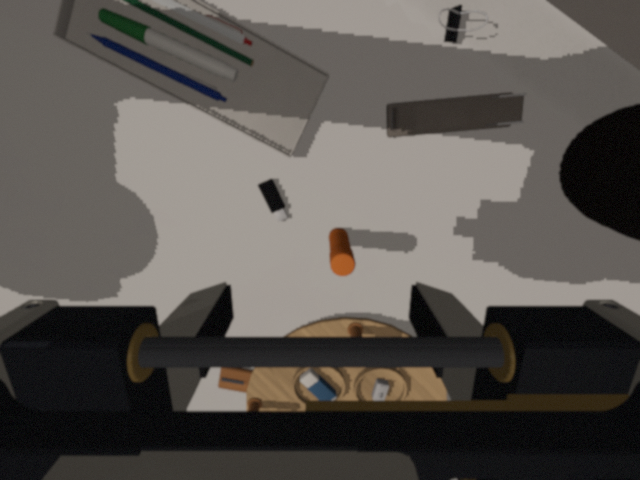

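The pictures show the carousel right of the robot. The glue stick could be one of three things:
- the blue-capped white stick in the socket: scene (416,330), side (427,280)
- an orange look-alike: scene (256,270)
- an orange look-alike: scene (423,222)

I choose the one in the socket, because it stands on the plate and isn't orange. The tongue is at scene (330,396), side (395,346). I'll check the choice in a close crop.

```bash
python3 - <<'E'
from h import *
a=load('scene0')['frame'][220:430,290:510,::-1]; b=load('side0')['frame'][215:365,315:485,::-1]
cv2.imwrite('pics/crop_a.png',cv2.resize(a,None,fx=2.8,fy=2.8,interpolation=cv2.INTER_CUBIC))
cv2.imwrite('pics/crop_b.png',cv2.resize(b,None,fx=4,fy=4,interpolation=cv2.INTER_CUBIC)[:600])
E
```

```text
(no output)
```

View pics/crop_a.png

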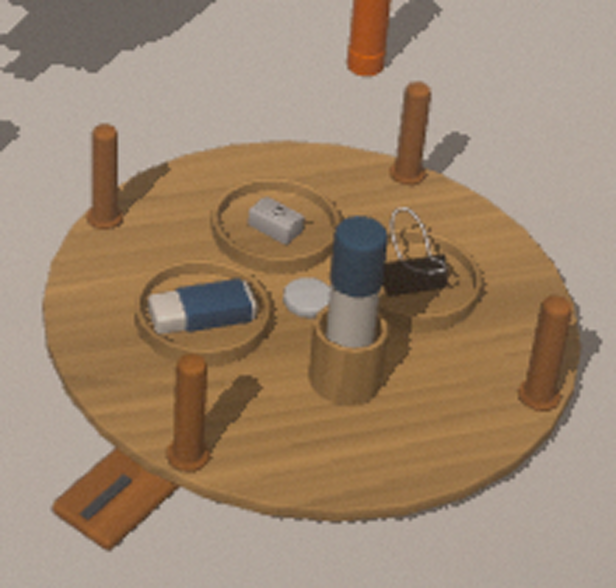

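View pics/crop_b.png

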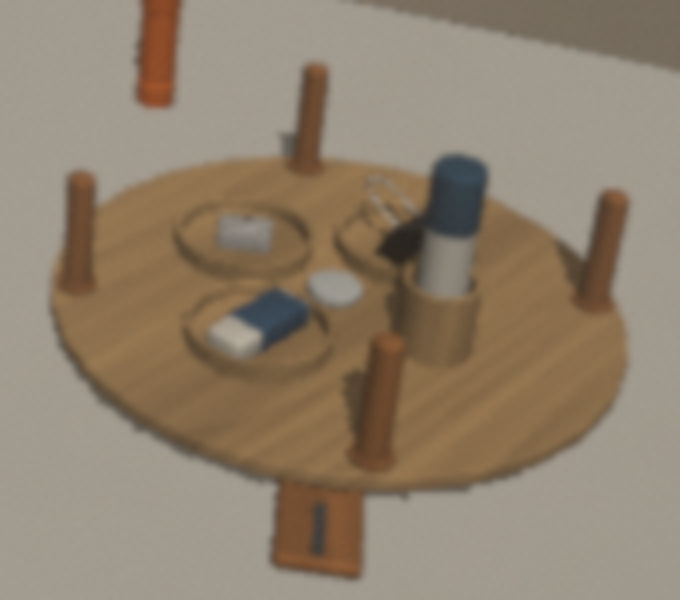

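The crop confirms it: a white body with a blue cap, standing in the socket. Next I compute the geometry.

```bash
cat >> h.py <<'E'
def tri(c1,p1,c2,p2):
    o1,d1=ray(c1,*p1);o2,d2=ray(c2,*p2)
    A=np.stack([d1,-d2],1);s=np.linalg.lstsq(A,o2-o1,rcond=None)[0]
    a=o1+s[0]*d1;b=o2+s[1]*d2; return (a+b)/2,np.linalg.norm(a-b)
E
python3 - <<'E'
from h import *
np.set_printoptions(precision=4,suppress=True)
A=load('scene0');B=load('side0')
fa=lambda p:(290+p[0]/2.8-.3,220+p[1]/2.8-.3); fb=lambda p:(315+p[0]/4-.4,215+p[1]/4-.4)
ha=onz(A,*fa((308,294)),.026);hb=onz(B,*fb((336,285)),.026);print('hub',ha,hb)
h=(ha+hb)/2
for n,a,b in [('p_left',(105,131),(81,177)),('p_far',(416,89),(315,70)),('p_right',(555,303),(613,197)),('p_front',(190,362),(388,341)),('gluetop',(360,232),(461,167))]:
    z=.08 if n!='gluetop' else .114
    X,e=tri(A,fa(a),B,fb(b)); za=onz(A,*fa(a),z);zb=onz(B,*fb(b),z);m=(za+zb)/2-h
    print(n,X,'err',e,za[:2],zb[:2],'r',np.hypot(*m[:2]),'ang',np.degrees(np.arctan2(m[1],m[0])))
for f,c,ps in [(fa,A,[(86,516),(129,478)]),(fb,B,[(317,555),(321,502)])]:
    q=[onz(c,*f(p),.008) for p in ps]
    for x in q: m=x-h;print('tongue',x,np.hypot(*m[:2]),np.degrees(np.arctan2(m[1],m[0])))
for c,f,ps in [(A,fa,[(53,508),(108,548)]),(B,fb,[(273,567),(361,577)])]:
    q=[onz(c,*f(p),.006) for p in ps]; x=sum(q)/2;m=x-h;print('tip',x,np.linalg.norm(q[0]-q[1]),np.hypot(*m[:2]),np.degrees(np.arctan2(m[1],m[0])))
# plate ellipse from wood edge
for X in [( .256,270)]: pass
for nm,p in [('orange1',(256,294)),('orange2',(421,243)),('usb',(206,310)),('stapler',(228,235))]: print(nm,onz(A,*p,0)[:2])
E
```

```text
hub [ 0.5574 -0.2679  0.026 ] [ 0.5568 -0.2694  0.026 ]
p_left [ 0.5648 -0.1471  0.0802] err 9.756631444610023e-05 [ 0.5651 -0.147 ] [ 0.565  -0.1471] r 0.12186709109068036 ang 86.25674219439537
p_far [ 0.6769 -0.2758  0.08  ] err 0.0010215356330398595 [ 0.6777 -0.2755] [ 0.6759 -0.2759] r 0.11993307645700133 ang -3.3483653157983504
p_right [ 0.549  -0.3891  0.0798] err 0.0016630262139933128 [ 0.5499 -0.3887] [ 0.5472 -0.3888] r 0.12040157944892148 ang -94.05303196015836
p_front [ 0.4344 -0.26    0.081 ] err 0.0010498728325093734 [ 0.4359 -0.2593] [ 0.4349 -0.2605] r 0.12196284001852263 ang 175.873916825806
gluetop [ 0.5136 -0.305   0.115 ] err 0.00046016047209116817 [ 0.515  -0.3045] [ 0.5149 -0.3056] r 0.05567197859988664 ang -139.16588875065813
tongue [ 0.3923 -0.2309  0.008 ] 0.16900490228148018 167.0991406071383
tongue [ 0.4213 -0.2376  0.008 ] 0.13923429737176898 167.10009984211965
tongue [ 0.3917 -0.2315  0.008 ] 0.1695214670610286 167.33832663250425
tongue [ 0.4232 -0.239   0.008 ] 0.13708912259792555 167.51436696121556
tip [ 0.3867 -0.231   0.006 ] 0.0335744352745797 0.17448123535618684 167.54905013916107
tip [ 0.3842 -0.2303  0.006 ] 0.034101441112112406 0.17704147056370825 167.4789841613228
orange1 [ 0.541 -0.033]
orange2 [ 0.7962 -0.2092]
usb [0.4728 0.0127]
stapler [0.6539 0.1029]
```

The measurements fit the description: posts at r 120–122 mm and z 80 mm, glue stick at r 56 mm with its top at 115 mm, tongue tip at 175 mm. The axis is at (0.5566, -0.268). The glue stick stands at -138.8° and the tongue at 167.35°, so the plate must turn about 53.9° clockwise. I'll push the front post with shut fingers at z ≈ 62 mm, which keeps the gripper body above the glue stick.

Request:
step_arm(moves=[[[-0.03,-0.01,0,0],[-0.035,-0.012,0,0],[-0.035,-0.012,0,0],[-0.035,-0.012,0,0],[-0.035,-0.012,0,0],[-0.035,-0.012,0,0],[-0.035,-0.012,0,0],[-0.03,-0.01,0,0]]], hand=0)

```text
time: 0.82
tool_pos: [0.4318, -0.272, 0.2266]
tool_rot: [-3.141, 0.0, 1.57]
contact_force: [0.3, 0.3, 0.3]
opening: 0.0432
```

Request:
step_arm(moves=[[[-0.025,0,0,0.066],[0,0,0,0],[0,0,0,0]]])

```text
time: 1.07
tool_pos: [0.4325, -0.2958, 0.2262]
tool_rot: [-3.141, -0.001, 1.503]
contact_force: [-0.1, -0.4, -0.3]
opening: 0.0234
```

Request:
step_arm(moves=[[[0,0,0.02,0],[0,0,0.025,0],[0,0,0.025,0],[0,0,0.025,0],[0,0,0.025,0],[0,0,0.024,0],[0,0,0.02,0],[0,0,0,0]]])

```text
time: 1.73
tool_pos: [0.4314, -0.2917, 0.0592]
tool_rot: [-3.136, -0.005, 1.507]
contact_force: [-1.3, 0.5, -0.7]
opening: 0.0003
```

```bash
python3 - <<'E'
from h import *
a=shot('scene','scene1')['frame'][170:430,250:530,::-1]
cv2.imwrite('pics/crop1.png',cv2.resize(a,None,fx=2.2,fy=2.2,interpolation=cv2.INTER_CUBIC))
print(robot.observe()['opening'])
E
```

```text
0.0004641830840652201
```

View pics/crop1.png

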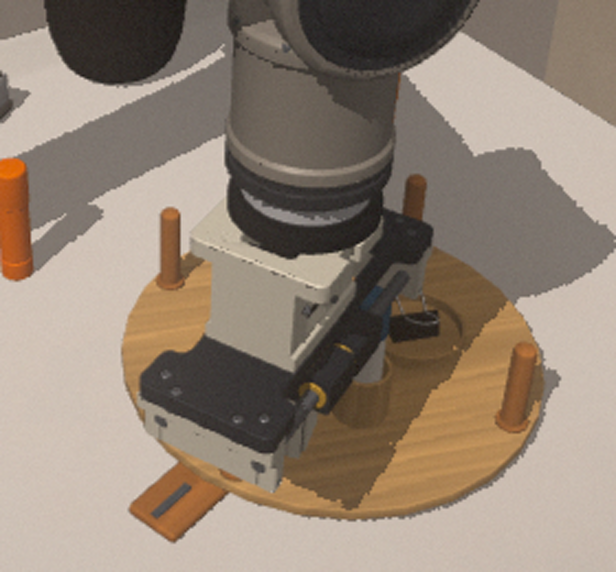

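Request:
step_arm(moves=[[[0,0,0,0],[0,0,0,0]]])

```text
time: 1.95
tool_pos: [0.434, -0.2951, 0.0642]
tool_rot: [3.14, 0.001, 1.506]
contact_force: [0.1, -0.1, 0.0]
opening: 0.0005
```

```bash
python3 - <<'E'
from h import *
for n in ['side','wrist']: shot(n,n+'1')
a=load('side1')['frame'][200:370,310:490,::-1]
cv2.imwrite('pics/crop1s.png',cv2.resize(a,None,fx=3.5,fy=3.5,interpolation=cv2.INTER_CUBIC))
E
```

```text
(no output)
```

View pics/crop1s.png

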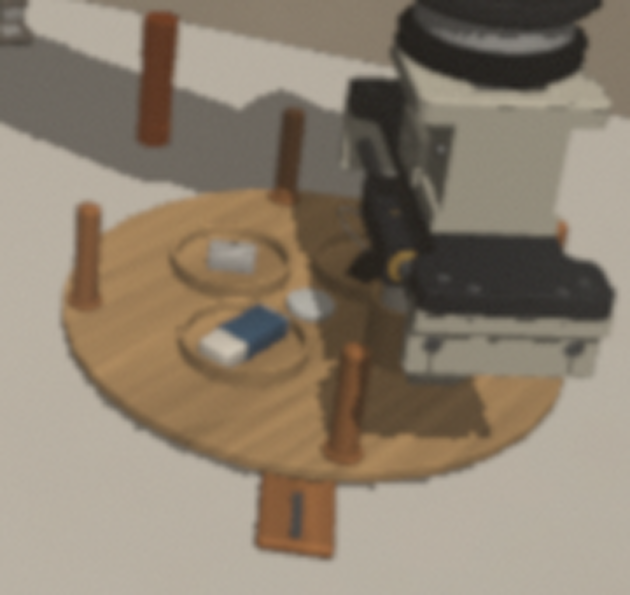

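View pics/wrist1.png

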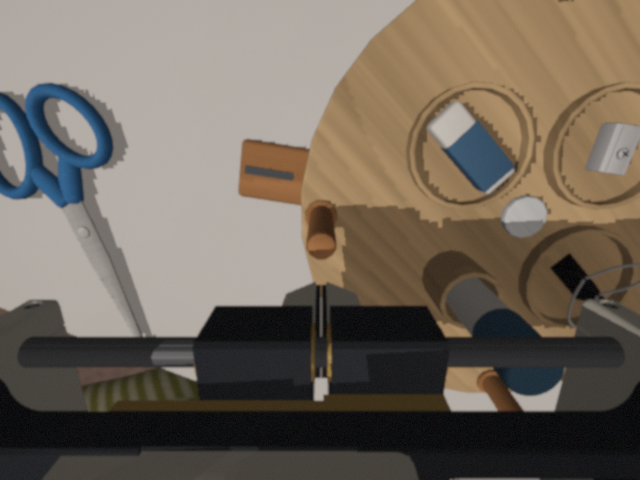

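Request:
step_arm(moves=[[[0.005,0,0,0],[0.005,0,0,0],[0.005,0,0,0],[0.002,0,0,0],[0.0043,-0.0005,0,0.035],[0.0043,-0.0005,0,0.035],[0.0043,-0.0005,0,0.035],[0.0043,-0.0005,0,0.035]]])

```text
time: 2.72
tool_pos: [0.4342, -0.2605, 0.0629]
tool_rot: [3.141, 0.0, 1.363]
contact_force: [-0.4, -0.7, 0.1]
opening: 0.0006
```

```bash
python3 - <<'E'
from h import *
shot('wrist','wrist2')
E
```

```text
(no output)
```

View pics/wrist2.png

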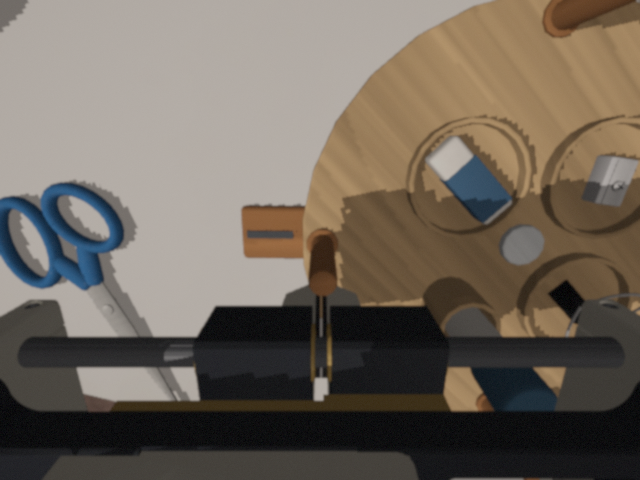

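The fingers now bear on the post with under 1 N and the plate is turning. I'll continue the arc.

Request:
step_arm(moves=[[[0.0043,-0.0005,0,0.035],[0.0043,-0.0005,0,0.035],[0.0043,-0.0005,0,0.035],[0.0043,-0.0005,0,0.035],[0.0043,-0.0005,0,0.035],[0.0043,-0.0005,0,0.035],[0.0043,-0.0005,0,0.035],[0.0043,-0.0005,0,0.035]]])

```text
time: 3.43
tool_pos: [0.4414, -0.2267, 0.0628]
tool_rot: [-3.141, 0.0, 1.084]
contact_force: [-0.6, -0.9, 1.5]
opening: 0.0002
```

Request:
step_arm(moves=[[[0.0043,-0.0005,0,0.035],[0.0043,-0.0005,0,0.035],[0.0043,-0.0005,0,0.035],[0.0043,-0.0005,0,0.035],[0,0,0,0]]])

```text
time: 3.85
tool_pos: [0.4488, -0.2106, 0.0628]
tool_rot: [-3.142, -0.0, 0.945]
contact_force: [0.1, -0.1, 0.6]
opening: 0.0004
```

```bash
python3 - <<'E'
from h import *
shot('wrist','wrist3');shot('side','side3')
o=robot.observe();p=o['tool_pos'];d=p[:2]-np.array([.5566,-.268]);print(p,o['tool_rot'],np.hypot(*d),np.degrees(np.arctan2(d[1],d[0]))%360)
E
```

```text
[ 0.44863752 -0.21112645  0.06276802] [ 3.14142569e+00 -2.86442166e-05  9.46849295e-01] 0.12202663216833019 152.2201894164071
```

View pics/wrist3.png

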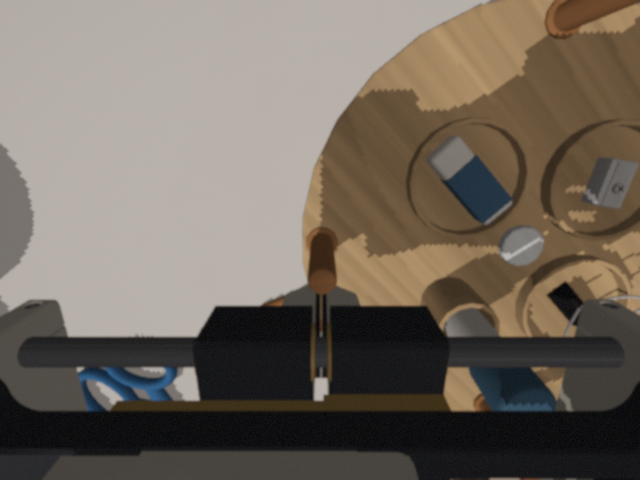

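View pics/side3.png

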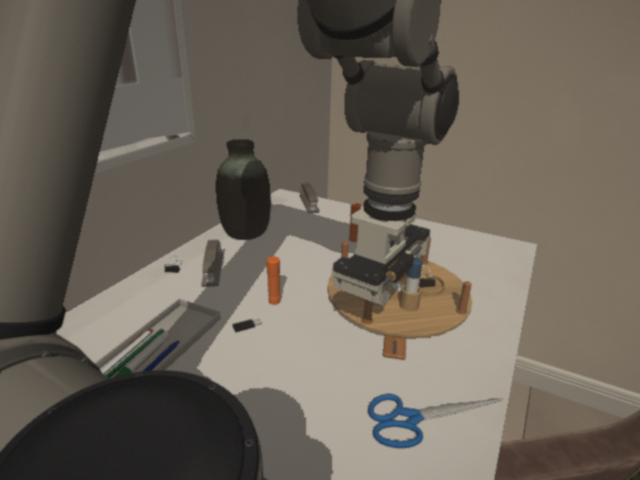

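Request:
step_arm(moves=[[[0.0043,-0.0005,0,0.035],[0.0043,-0.0005,0,0.035],[0.0043,-0.0005,0,0.035],[0.0043,-0.0005,0,0.035],[0.0043,-0.0005,0,0.035],[0.0043,-0.0005,0,0.035],[0.0043,-0.0005,0,0.035],[0.0043,-0.0005,0,0.035]]])

```text
time: 4.62
tool_pos: [0.4688, -0.1834, 0.0627]
tool_rot: [-3.141, 0.0, 0.664]
contact_force: [-1.5, 0.4, 0.3]
opening: 0.0006
```

Request:
step_arm(moves=[[[0.0043,-0.0005,0,0.035],[0,0,0,0],[0,0,0,0]]])

```text
time: 4.87
tool_pos: [0.472, -0.1804, 0.0627]
tool_rot: [3.141, -0.0, 0.632]
contact_force: [-0.6, 0.5, 0.8]
opening: 0.0005
```

```bash
python3 - <<'E'
from h import *
shot('wrist','wrist4');shot('side','side4');shot('scene','scene4')
o=robot.observe();p=o['tool_pos'];d=p[:2]-np.array([.5566,-.268]);print(p,o['tool_rot'],np.hypot(*d),np.degrees(np.arctan2(d[1],d[0]))%360)
b=load('side4')['frame'][215:365,315:485,::-1]; cv2.imwrite('pics/c4s.png',cv2.resize(b,None,fx=4,fy=4,interpolation=cv2.INTER_CUBIC))
a=load('scene4')['frame'][220:430,290:510,::-1]; cv2.imwrite('pics/c4a.png',cv2.resize(a,None,fx=2.8,fy=2.8,interpolation=cv2.INTER_CUBIC))
E
```

```text
[ 0.47194588 -0.18056782  0.0627282 ] [ 3.14148366e+00 -5.11032698e-05  6.30648084e-01] 0.12169924440530497 134.07513067578833
```

View pics/c4s.png

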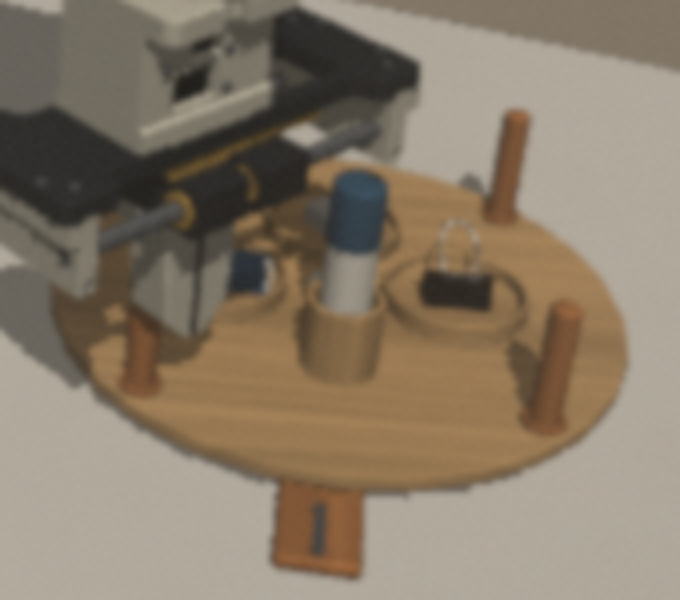

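View pics/c4a.png

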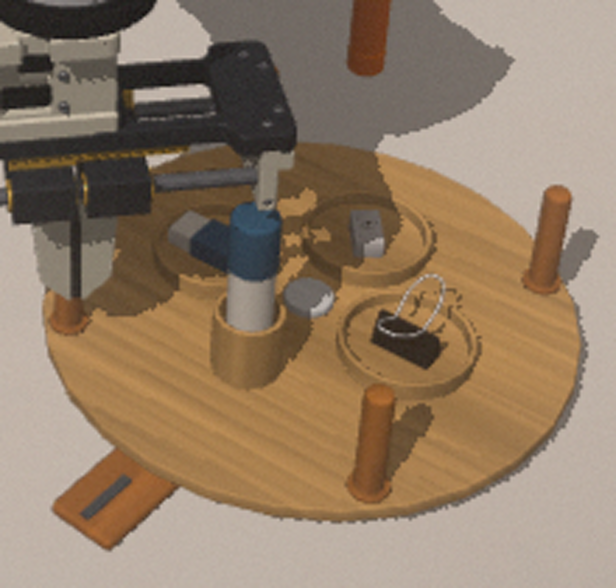

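The glue stick is nearly at the front and still upright. I'll measure the plate angle from the two visible posts.

```bash
python3 - <<'E'
from h import *
A=load('scene4');B=load('side4');h=np.array([.5566,-.268])
fa=lambda p:(290+p[0]/2.8-.3,220+p[1]/2.8-.3); fb=lambda p:(315+p[0]/4-.4,215+p[1]/4-.4)
for a,b,z in [((558,193),(517,116),.08),((380,392),(566,307),.08),((255,216),(361,183),.114)]:
    for x in (onz(A,*fa(a),z),onz(B,*fb(b),z)):
        m=x[:2]-h; print(np.hypot(*m),np.degrees(np.arctan2(m[1],m[0]))%360)
E
```

```text
0.12235174266072187 305.79122057440605
0.12077874271063914 304.87183620094305
0.12053167422878365 216.02083327437046
0.1213329498471128 216.07613941581596
0.05496462948193552 170.04384299263677
0.056081224681129284 171.31225670465724
```

3.3° remain (0.058 rad).

Request:
step_arm(moves=[[[0.0018,-0.0002,0,0.0145],[0.0018,-0.0002,0,0.0145],[0.0018,-0.0002,0,0.0145],[0.0018,-0.0002,0,0.0145],[0,0,0,0],[0,0,0,0]]])

```text
time: 5.52
tool_pos: [0.4777, -0.1754, 0.0628]
tool_rot: [3.141, -0.0, 0.572]
contact_force: [-0.5, -0.2, -0.1]
opening: 0.0006
```

Request:
step_arm(moves=[[[-0.005,0,0,0],[-0.008,0,0,0],[-0.007,0,0,0],[0,0,-0.02,0],[0,0,-0.025,0],[0,0,-0.025,0],[0,0,-0.025,0],[0,0,-0.02,0]]])

```text
time: 6.18
tool_pos: [0.4602, -0.187, 0.1796]
tool_rot: [3.14, -0.001, 0.571]
contact_force: [0.9, -0.9, 0.0]
opening: 0.0004
```

Request:
step_arm(moves=[[[0,-0.02,-0.02,0],[0,-0.03,-0.02,0],[0,-0.03,0,0],[0,-0.03,0,0],[0,-0.03,0,0],[0,-0.02,0,0],[0,0,0,0]]])

```text
time: 6.77
tool_pos: [0.3712, -0.0496, 0.2176]
tool_rot: [-3.14, 0.0, 0.573]
contact_force: [-0.1, 0.5, -0.3]
opening: 0.0004
```

```bash
python3 - <<'E'
from h import *
shot('side','side5');shot('scene','scene5')
b=load('side5')['frame'][215:365,315:485,::-1]; cv2.imwrite('pics/c5s.png',cv2.resize(b,None,fx=4,fy=4,interpolation=cv2.INTER_CUBIC))
a=load('scene5')['frame'][220:430,290:510,::-1]; cv2.imwrite('pics/c5a.png',cv2.resize(a,None,fx=2.8,fy=2.8,interpolation=cv2.INTER_CUBIC))
E
```

```text
(no output)
```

View pics/c5s.png

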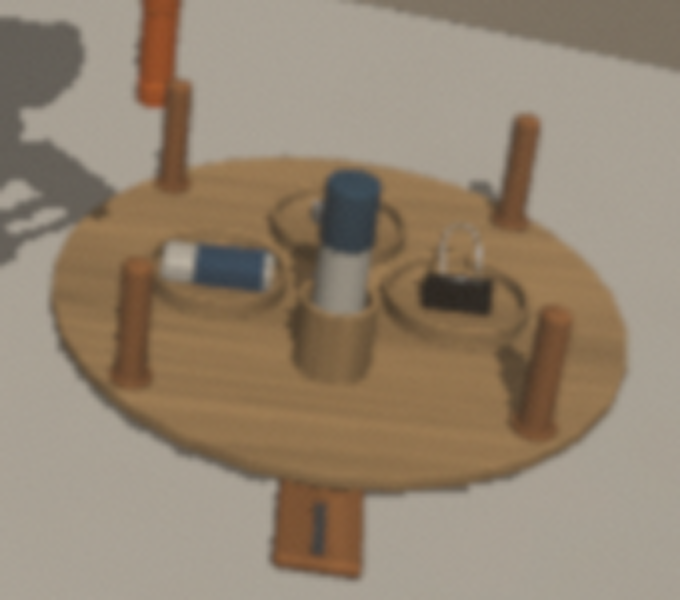

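View pics/c5a.png

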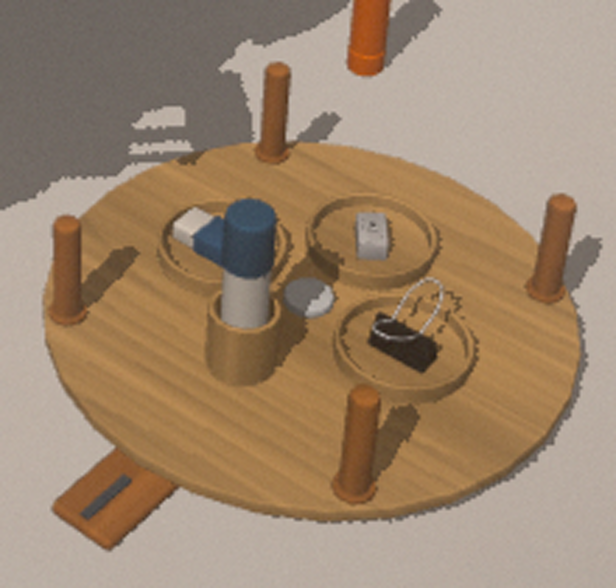

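View pics/scene5.png

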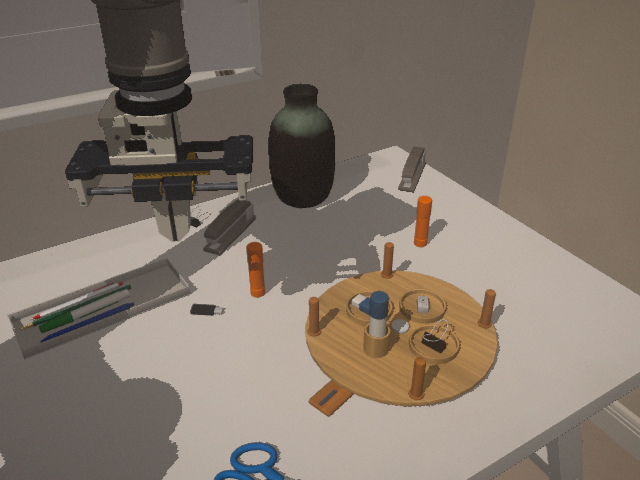

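```bash
python3 - <<'E'
from h import *
A=load('scene5');B=load('side5')
fa=lambda p:(290+p[0]/2.8-.3,220+p[1]/2.8-.3); fb=lambda p:(315+p[0]/4-.4,215+p[1]/4-.4)
P=[((278,69),(180,86)),((562,201),(527,121)),((365,391),(554,312)),((67,222),(139,264))]
for c,f,i,t in [(A,fa,0,[(53,508),(108,548)]),(B,fb,1,[(273,567),(361,577)])]:
    X=np.array([onz(c,*f(p[i]),.08)[:2] for p in P]);h=X.mean(0);d=X-h
    an=np.degrees(np.arctan2(d[:,1],d[:,0]))%90
    tip=sum(onz(c,*f(p),.006)[:2] for p in t)/2-h
    line=[[(86,516),(129,478)],[(317,555),(321,502)]][i]
    l=[onz(c,*f(p),.008)[:2]-h for p in line]
    g=onz(c,*f([(250,212),(354,183)][i]),.114)[:2]-h
    at=lambda v:np.degrees(np.arctan2(v[1],v[0]))
    print(h,an,an.mean(),'glue from posts',an.mean()+135,'glue',at(g),np.hypot(*g),'tongue',at(tip),[at(q) for q in l])
E
```

```text
[ 0.55780492 -0.26808104] [32.59606987 32.43083844 32.67348684 32.52813787] 32.5571332570419 glue from posts 167.5571332570419 glue 166.6751840860643 0.05534833553582796 tongue 167.7880946623818 [np.float64(167.34749116739053), np.float64(167.40132191073573)]
[ 0.55599615 -0.26856452] [32.69787599 32.28295852 32.66558805 32.39641248] 32.51070876051418 glue from posts 167.51070876051418 glue 167.65164759179925 0.05613682245587303 tongue 167.43570612841583 [np.float64(167.2922287743881), np.float64(167.45865429786576)]
```

The glue stick is at 167.5° and the tongue at 167.4°, which agree within about 0.2°. The plate is at rest and the arm is clear, so I'm handing in.

```bash
python3 - <<'E'
from h import *
print(robot.hand_in(), robot.observe()['time'])
E
```

```text
the job is handed in; nothing more can be done
the job is handed in; nothing more can be done
```

The glue stick now stands at the front, in line with the tongue, and the job is handed in. I pushed one post with the shut fingers and turned the plate about 54° clockwise at roughly 24°/s, finishing slower. I then backed off and raised the arm clear.

- **Alignment:** at the last check both cameras put the glue stick's socket at 167.5° (from the posts) and the tongue at 167.3–167.8°. Direct sightings of the stick's top gave 166.7° and 167.7°, which is within its looseness in the socket and the measuring error.
- **Contact forces:** the largest force I read while pushing was about 2 N.
- **Other things:** everything on the plate still stood in its well or socket. In the last picture, the loose items in view on the desk (stapler, memory stick and both orange look-alikes) looked unmoved. I judged these by eye and didn't measure them.
- **Time:** the last move ended at about 6.8 s.

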